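Index the measuring slide at its ball detent

TASK

Lift the red stop collar up off its post on the measuring stage and set it down in the small green tray. Then take the carriage by its black knob and slide it along the rail until it clicks into the ball detent at the grey sensor block; stop at that notch without running past it, and finish still gripping the knob there. Leave the brass weights and the dropper bottle where they stand.

Things in the scene. Friction and masses are not known exactly. Their poses are not given: they have to be found in the camera images.
- stage: Measuring stage fixed on the desk: aluminium plate 145 x 340 x 12 mm, origin on the desk under the middle of the rail. Its x axis points away from the robot, its y axis runs along the rail to the left. The blue carriage is parked near the left (+y) end and slides towards -y.
- collar_post (a point): Centre of the top of the collar's steel post, 11 mm diameter, standing 30 mm above the plate (its top is 42 mm above the desk), on the near margin of the stage.
- collar: Red stop collar: loose upright tube 34 mm outer and 15 mm inner diameter, 50 mm tall, 120 g; origin at its centre, half-way up. It hangs over the post with its foot on the plate and blocks the carriage until it is lifted at least 32 mm, clear of the post.
- tray: Small green open tray, fixed, 84 x 84 mm outside, walls 4 mm thick and 16 mm high; its inner floor is about 4 mm above the desk. Origin at the centre of its underside.
- knob: Upright black knob with an orange ring on the carriage: cylinder 20 mm in diameter, origin on its axis 67 mm above the desk; its top is 25 mm above and its foot (on the carriage) 27 mm below the origin. The carriage moves with it, only along the rail. The rail drags with about 1 N.
- carriage_mark (a point): White index line on the far edge of the blue carriage (70 mm long, top 40 mm above the desk; a grey jaw insert on its far half reaches 59 mm above the desk, 8 mm from the knob). In line along the rail with the knob's axis and with the notch. Carriage drag rises 1 to 2 N as the ball rides on to its edge, 20 to 40 mm before the notch.
- detent_mark (a point): White index line on the detent block: dark, with a grey sensor head, beyond the rail, 64 mm tall, at a different place each time. Axes as the stage's. The ball is in the notch when carriage_mark is level with it along y (this line is 10 mm farther off in x, 4 mm higher). The ball pulls the carriage in from 4 mm and resists leaving with 4 to 6 N either way.
- weight_1: Bystander: brass check weight with a knob, 38 mm diameter, 60 mm tall; origin at the centre of its underside.
- weight_2: Bystander: smaller brass check weight, 30 mm diameter, 47 mm tall; origin at the centre of its underside.
- dropper: Bystander: brown dropper bottle, 34 mm diameter, 102 mm tall; origin at the centre of its underside.

How it is judged (in metres and radians):
On the way, in this order (a step that is already met when the one before it is completed fails the run):
1. the collar is lifted clear of its post (z of collar in the frame of collar_post above 0.026 m and contact force between the fingers and collar above 0.3 N), for 0.1 s.
2. the collar is in the tray, let go and at rest (x of collar in the frame of tray between -0.036 and 0.036 m and y of collar in the frame of tray between -0.036 and 0.036 m and height (world z) of collar below 0.04 m and linear speed of collar below 0.02 m/s and contact force between the fingers and collar below 0.1 N), for 0.2 s.
At the end, for the whole second after the job is handed in: The collar lies or stands in the tray, not touched; the carriage's index line is within 3 mm of the detent block's line along the rail (ball in the notch), the carriage is at rest, and the fingers grip the knob with more than 2 N (all of step 2 and y of carriage_mark in the frame of detent_mark between -0.003 and 0.003 m and linear speed of knob below 0.005 m/s and contact force between the fingers and knob above 2 N); the arm keeps its last pose, push and grip.
It fails at once if the carriage is run more than 8 mm past the notch (y of carriage_mark in the frame of detent_mark below -0.008 m).
It fails at once if the collar is dropped from a height (linear speed of collar above 1 m/s and contact force between the fingers and collar below 0.1 N).
It fails at once if a weight or the dropper bottle is moved more than 20 mm (distance of any of weight_1, weight_2, dropper from where it was at the start of the episode above 0.02 m).
It also fails if it takes over 61 s, if anything falls off the work surface, if the arm or the gripper's body presses on something with over 40 N, if the wrist force passes 120 N, or if a joint passes its speed limit or range.

ROBOT

A 6-joint arm with a two-finger parallel gripper is mounted at the origin on a cart in front of the work surface, level with it; the furniture and walls round the work are solid. World frame = base frame: x ahead of the robot, y to its left, z up, the work surface at z = 0. Lengths are in mm, angles in rad, forces in N, time in s.
With the tool pointing down it reaches from about 300 to 775 mm from the base axis. Payload 14.6 kg.
Tool frame: the origin (TCP) lies between the finger pads; the fingertips stand 8 mm ahead of it and the grasp point (between the pads) lies 11 mm behind it; z points along the fingers, y is the direction in which the jaws open and shut (so a half turn about z gives the same grasp; the last joint's range is limited). The gripper opens to 94 mm and grips with 3 to 60 N. Pads are 16 mm wide; open, the fingers measure 119 mm over their backs; the gripper's body (75 mm by 177 mm) begins 78 mm behind the grasp point.
Start: joints at [1.128, 0.3, 1.521, -0, 1.321, -0.067], TCP at [201.856, 511.609, 213.446] pointing down, gripper open.
Joint ranges: [-3.03, 3.03], [-0.79, 2.21], [0.23, 2.52], [-1.04, 4.18], [0, 3.07], [-2.55, 2.55]. Speed limits (rad/s): [2.22, 2.22, 2.57, 3.14, 3.14, 3.14].

INTERFACE

Orientations are given as [roll, pitch, yaw] about the fixed x, y, z axes, in that order (R = Rz(yaw) Ry(pitch) Rx(roll)).
In Python, from cell import manip gives the robot as it stands. The module is installed in compiled form; this text tells all that it offers.
- The arm moves only by the tool send_rows, never from a script. Its argument "series" is a list that holds one entry, the list of rows, each a list of 5 numbers: the opening, from 0 (shut) to 1 (fully open), then the shift along the tool's x, y, z in mm, then the turn about the tool's z in degrees. In form: [[[gripper, dx, dy, dz, roll], ...]]. A call has 1 to 10 rows; each row is the pose to reach, as a shift and turn from the pose commanded when the call began, along the tool's axes at that moment; what a row does not reach only later rows make up. A row lasts 1/10 s, in which the tool goes at most 50 mm and 8.59 degrees, less where a joint would pass 70% of its speed; a pose out of reach is approached as far as the arm can. A call with a gripper value outside its range is refused whole. The fingers move at their own pace and stop on an object; "newtons" is the grip in N (left out, the last holds). Time passes only in rows, so rows that repeat a pose let the fingers close. It gives the time, the measured TCP pose, the force and the opening at its end, in the units of the state.
- manip.read_state(): the state, without advancing time (a new reading comes with each control period).
- manip.camera(name): name is "side" or "top" or "wrist"; returns a dict with "img" (384x512x3 uint8, red, green, blue), "vfov" (degrees; the focal length in pixels is half the picture's height over the tangent of half this angle, whatever the lens; pixels are square), "cx", "cy" (the principal point, pixels), "dist" ([k1, k2, p1, p2, k3] as OpenCV has them; the pictures are not rectified), "pose" (4x4, takes a point from camera to world coordinates); the wrist camera has in their place "T_tool_cam" (4x4, takes a point from camera to tool coordinates, whose origin is the TCP and whose axes are the flange's). Camera axes: x right, y down, z forward; pixel columns grow to the right and rows downward; lengths in mm; the calibration is good to about 2 mm. A picture is of the moment at which its call begins: read the wrist's pose just before it. There is no depth.
- manip.sign_off(): hands the job in, once; it reports no verdict.
Trained networks look in a picture, given as the dict that the camera call returned (one of the last four; its "shot" number tells which), for a name from the list of things; names that differ only in an ending like _2 or _b are one class to them, and where a whole thing is asked for, a point or a joint stands for the part that bears it (a point fixed in the world has none). Each returns a list of dicts, best first, with "conf" (0 to 1); they miss things now and then, are a little off and sometimes report something else, mostly with a low value. They report only what shows in the picture. A call takes as long as a camera call.
- manip.find_in(target, picture): "rect" ([left, top, width, height] in pixels, round what is visible of it).
- manip.silhouettes(target, picture): "pixels" (384x512 bool, what is visible of it) and "rect" ([left, top, width, height] in pixels, round what is visible of it).
The state is a dict: "clock": time; "joints": joint angles; "qd": joint speeds; "effort": joint torques, N m; "eef_pos": TCP position; "eef_rot": TCP orientation; "wrist_force": force on the tool from outside, world axes, zero at the start; "moment": the same for the moment, N m; "finger_gap": finger opening in mm.
Only numpy, scipy, OpenCV 4.12 (cv2) and the standard library are available. Lean on these libraries where they do the work, as an engineer would, in place of code of your own. Each camera call takes 0.05 s, during which the arm holds its last target. There are 200 camera calls.

## Working session

There is one attempt and no reset: what is moved stays moved. The work goes in short steps, Python scripts to look and compute and a tool call to move; the robot and the scene stay as the last step left them, time stands still between calls to the robot, and variables do not carry over. Pictures are saved under pics/ and viewed, about 8 in all and at most 12, crops included, and the job is handed in when it is done.

Besides the shell and the picture viewer there is one more tool, called after ">>>" as name(argument=value, ...), one argument or row to a line, values as JSON. send_rows: Moves the arm, as the interface text tells. Its arguments: {"type":"object","properties":{"series":{"type":"array"},"newtons":{"type":"number"}},"required":["series"]}

```bash
mkdir -p pics; cat > h.py <<'E'
import numpy as np, cv2
from cell import manip
from scipy.spatial.transform import Rotation as R
def toolT(s):
    T=np.eye(4);T[:3,:3]=R.from_euler('xyz',s['eef_rot']).as_matrix();T[:3,3]=s['eef_pos'];return T
def shot(n):
    s=manip.read_state();c=manip.camera(n)
    if n=='wrist': c['P']=toolT(s)@c['T_tool_cam']
    else: c['P']=np.array(c['pose'])
    return c
def K(c):
    f=c['img'].shape[0]/2/np.tan(np.radians(c['vfov'])/2)
    return np.array([[f,0,c['cx']],[0,f,c['cy']],[0,0,1]])
def onplane(c,uv,z):
    p=cv2.undistortPoints(np.array([[uv]],float),K(c),np.array(c['dist'],float))[0,0]
    d=c['P'][:3,:3]@np.array([p[0],p[1],1]);o=c['P'][:3,3]
    return o+d*(z-o[2])/d[2]
def proj(c,X):
    Q=np.linalg.inv(c['P']);r=cv2.Rodrigues(Q[:3,:3])[0]
    return cv2.projectPoints(np.array(X,float).reshape(-1,1,3),r,Q[:3,3],K(c),np.array(c['dist'],float))[0][:,0]
def save(c,name,crop=None,k=1):
    im=c['img'][:,:,::-1]
    if crop: l,t,w,h=crop; im=im[t:t+h,l:l+w]
    cv2.imwrite('pics/'+name,cv2.resize(im,None,fx=k,fy=k,interpolation=cv2.INTER_CUBIC))
E
python3 - <<'E'
from h import *
s=manip.read_state();print({k:np.round(v,3).tolist() for k,v in s.items()})
ims=[]
for n in ['top','side']:
    c=shot(n);save(c,n+'1.png',None,1.5);print(n,c['P'].round(2).tolist(),c['vfov'])
    for t in ['stage','collar_post','collar','tray','knob','carriage_mark','detent_mark','weight_1','dropper']:
        print(t,[(np.round(d['rect']).tolist(),round(d['conf'],2)) for d in manip.find_in(t,c)][:3])
E
```

```text
{'clock': 0.0, 'joints': [1.128, 0.3, 1.522, -0.0, 1.321, -0.067], 'qd': [0.001, 0.001, -0.0, 0.0, -0.001, -0.002], 'effort': [-0.0, -53.181, -35.273, 0.071, 0.025, -0.0], 'eef_pos': [201.75, 511.377, 212.889], 'eef_rot': [-3.14, -0.0, 2.766], 'wrist_force': [0.755, 0.532, -0.325], 'moment': [-0.003, -0.01, 0.007], 'finger_gap': 94.032}
top [[-0.02, -0.99, 0.12, 393.96], [-1.0, 0.02, 0.02, 222.36], [-0.02, -0.12, -0.99, 1310.08], [0.0, 0.0, 0.0, 1.0]] 43.010773709043896
stage [([201.0, 172.0, 134.0, 75.0], 0.6)]
collar_post [([204.0, 171.0, 129.0, 74.0], 0.69)]
collar []
tray [([261.0, 127.0, 32.0, 31.0], 0.82), ([202.0, 174.0, 133.0, 70.0], 0.16)]
knob []
carriage_mark [([215.0, 198.0, 30.0, 31.0], 0.8), ([136.0, 204.0, 18.0, 13.0], 0.65)]
detent_mark [([290.0, 176.0, 19.0, 16.0], 0.52)]
weight_1 [([382.0, 212.0, 15.0, 9.0], 0.47)]
dropper [([138.0, 202.0, 14.0, 15.0], 0.52), ([352.0, 197.0, 19.0, 16.0], 0.46)]
side [[-0.99, -0.07, 0.09, 430.43], [-0.12, 0.67, -0.74, 1137.98], [-0.01, -0.74, -0.67, 916.69], [0.0, 0.0, 0.0, 1.0]] 43.73585679505824
stage [([260.0, 165.0, 62.0, 96.0], 0.95)]
collar_post [([260.0, 168.0, 64.0, 94.0], 0.85)]
collar [([302.0, 202.0, 16.0, 23.0], 0.78)]
tray []
knob [([298.0, 214.0, 6.0, 18.0], 0.58)]
carriage_mark [([275.0, 217.0, 29.0, 28.0], 0.86)]
detent_mark [([262.0, 169.0, 14.0, 23.0], 0.53)]
weight_1 [([289.0, 142.0, 12.0, 19.0], 0.62), ([297.0, 130.0, 9.0, 14.0], 0.46)]
dropper [([271.0, 289.0, 15.0, 31.0], 0.76)]
```

View pics/top1.png

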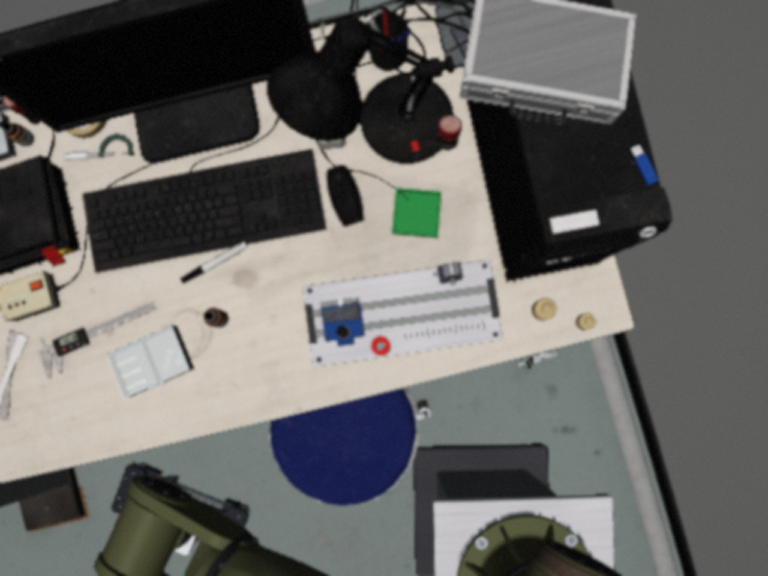

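View pics/side1.png

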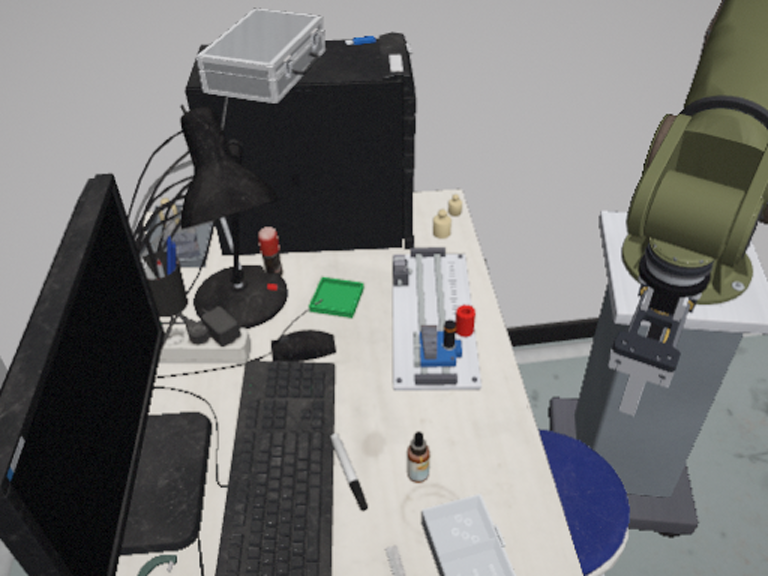

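```bash
python3 - <<'E'
from h import *
c=shot('top');m=manip.silhouettes('stage',c)
for d in m[:1]:
    p=d['pixels'].astype(np.uint8);print(cv2.minAreaRect(np.argwhere(p)[:,::-1].astype(np.float32)))
    b=cv2.boxPoints(cv2.minAreaRect(np.argwhere(p)[:,::-1].astype(np.float32)))
    for q in b: print(q,onplane(c,q,12).round())
for n,uv,z in [('tray',(277,142),10),('detent',(299,184),60),('carr',(230,213),40)]: print(n,onplane(c,uv,z).round())
s=shot('side')
for n,uv,z in [('collar',(310,225),12),('collar top',(310,204),62),('knob',(301,215),92),('weight1',(295,159),0),('w2',(301,143),0),('dropper',(278,318),0)]: print(n,onplane(s,uv,z).round())
E
```

```text
((267.94000244140625, 208.08001708984375), (54.16437530517578, 127.4206314086914), 81.8698959350586)
[201.04001 190.28001] [535. 388.  12.]
[327.18002 172.26003] [577.  47.  12.]
[334.84    225.88002] [433.  32.  12.]
[208.69998 243.90001] [391. 368.  12.]
tray [663. 181.  10.]
detent [541. 128.  60.]
carr [471. 308.  40.]
collar [419. 265.  12.]
collar top [423. 238.  62.]
knob [443. 311.  92.]
weight1 [477. -23.  -0.]
w2 [ 464. -108.    0.]
dropper [477. 545.   0.]
```

The top view shows collar at (381,345), knob (343,331), tray (417,213) and detent block (450,272) in enlarged pixels; the side view agrees, with the collar just to the right of the carriage, the dropper far left and the weights far right. The stage is yawed about 7°. Now I'll move above the collar.

>>> send_rows(
  series=[
    [[1, -40, -22, -5, 8], [1, -80, -44, -10, 16], [1, -120, -66, -15, 24], [1, -160, -88, -20, 32], [1, -200, -110, -20, 40], [1, -240, -132, -20, 48], [1, -280, -150, -20, 56], [1, -300, -164, -20, 61.5], [1, -300, -164, -20, 61.5], [1, -300, -164, -20, 61.5]],
  ],
)

```text
clock: 2.15
eef_pos: [420.7, 248.9, 233.4]
eef_rot: [-3.142, -0.0, 1.693]
wrist_force: [-0.1, -1.2, 0.4]
finger_gap: 94.1
```

```bash
cat >> h.py <<'E'
def delta(xyz,yawdeg):
    s=manip.read_state();T=toolT(s);d=T[:3,:3].T@(np.array(xyz)-T[:3,3])
    y=np.degrees(s['eef_rot'][2]);r=-((yawdeg-y+180)%360-180)
    return d.round(1),round(r,1)
E
python3 - <<'E'
from h import *
s=manip.read_state();print(s['clock'],s['eef_pos'],s['eef_rot'],s['finger_gap'])
c=shot('wrist');save(c,'w1.png',None,1.5);print(c['P'].round(2).tolist())
for t,z in [('stage',12),('collar',62),('knob',92),('carriage_mark',40),('tray',16),('detent_mark',64)]:
    for d in manip.find_in(t,c)[:2]:
        r=d['rect'];print(t,np.round(r),round(d['conf'],2),onplane(c,(r[0]+r[2]/2,r[1]+r[3]/2),z).round(1))
E
```

```text
2.15 [420.6974099  248.94585014 233.44668829] [-3.14151301e+00 -1.78469980e-04  1.69311936e+00] 94.10199940463748
[[0.99, 0.12, 0.03, 411.1], [0.12, -0.95, -0.27, 326.89], [0.0, 0.27, -0.96, 405.02], [0.0, 0.0, 0.0, 1.0]]
stage [242.  77. 111. 224.] 0.87 [486.5 229.   12. ]
collar [248. 162.  19.  32.] 0.56 [425.1 250.   62. ]
knob [275. 120.  21.  21.] 0.56 [447.1 312.4  92. ]
carriage_mark [263.  99.  74.  59.] 0.65 [470.1 313.8  40. ]
tray [373. 202.  70.  61.] 0.76 [659.7 183.7  16. ]
detent_mark [315. 252.  29.  40.] 0.93 [538.3 131.8  64. ]
```

View pics/w1.png

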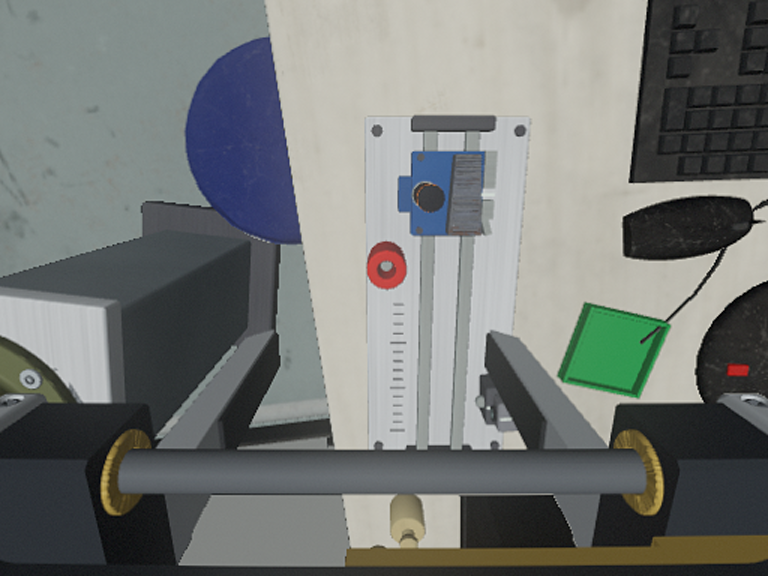

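The collar's top hole is at (387,266), knob top (430,197), tray (615,350) and detent block (493,402) in enlarged pixels. The stage lines up with the image columns, so the yaw is good.

```bash
python3 - <<'E'
from h import *
c=shot('wrist')
for n,uv,z in [('col',(387,265.5),62),('knobtop',(430,196),92),('carr near low edge',(411,235),40),('carr far low',(484,235),40),('tray A',(584,303),16),('B',(669,324),16),('C',(638,397),16),('D',(559,379),16),('railT',(437,125),12),('railB',(423,440),12)]:
    print(n,onplane(c,(uv[0]/1.5,uv[1]/1.5),z).round(1))
im=c['img'].astype(int);m=(im[...,0]>120)&(im[...,1]<90)&(im[...,2]<90);p=np.argwhere(m);print(p.mean(0),p.min(0),p.max(0))
t=shot('top');print('top col',onplane(t,(381/1.5,345/1.5),62).round(1))
for uv in [(235,72),(280,48)]: print('lamp z300',onplane(t,uv,300).round())
x=onplane(c,(258,177),62);print(delta([x[0],x[1],120],97))
E
```

```text
col [424.9 251.   62. ]
knobtop [447.9 312.4  92. ]
carr near low edge [442.9 275.3  40. ]
carr far low [505.4 283.1  40. ]
tray A [619.7 227.5  16. ]
B [708.5 216.6  16. ]
C [701.2 135.   16. ]
D [614.8 145.4  16. ]
railT [454.3 369.   12. ]
railB [489.3  55.1  12. ]
[187.4752 291.9632] [123 245] [250 498]
top col [424.7 245.9  62. ]
lamp z300 [759. 277. 300.]
lamp z300 [812. 179. 300.]
(array([  1.2,   4.6, 113.5]), np.float64(0.0))
```

>>> send_rows(
  series=[
    [[1, 1.2, 4.6, 40, 0.6], [1, 1.2, 4.6, 80, 0.6], [1, 1.2, 4.6, 120, 0.6], [1, 1.2, 4.6, 150, 0.6], [1, 1.2, 4.6, 175, 0.6], [1, 1.2, 4.6, 192, 0.6], [1, 1.2, 4.6, 192, 0.6], [0.7, 1.2, 4.6, 192, 0.6], [0.5, 1.2, 4.6, 192, 0.6], [0.3, 1.2, 4.6, 192, 0.6]],
  ],
  newtons=20,
)

```text
clock: 3.6
eef_pos: [425.6, 251.0, 42.5]
eef_rot: [3.14, -0.001, 1.682]
wrist_force: [-0.1, -0.2, 0.3]
finger_gap: 73.5
```

>>> send_rows(
  series=[
    [[0.2, 0, 0, 0, 0], [0.2, 0, 0, 0, 0], [0.2, 0, 0, 0, 0], [0.2, 0, 0, 0, 0], [0.2, 0, 0, 0, 0]],
  ],
)

```text
clock: 4.1
eef_pos: [425.2, 250.7, 41.5]
eef_rot: [-3.142, 0.0, 1.682]
wrist_force: [-0.2, 0.0, 0.3]
finger_gap: 33.6
```

>>> send_rows(
  series=[
    [[0.2, 0, 0, 0, 0], [0.2, 0, 0, -15, 0], [0.2, 0, 0, -35, 0], [0.2, 0, 0, -60, 0], [0.2, 0, 0, -90, 0], [0.2, 0, 0, -120, 0], [0.2, 0, 0, -120, 0]],
  ],
)

```text
clock: 4.8
eef_pos: [426.5, 251.4, 164.9]
eef_rot: [3.136, -0.002, 1.682]
wrist_force: [0.5, 0.3, -2.5]
finger_gap: 30.0
```

```bash
python3 - <<'E'
from h import *
s=manip.read_state();print(s['clock'],s['eef_pos'],s['wrist_force'],s['finger_gap'])
c=shot('wrist')
for d in manip.find_in('tray',c)[:1]:
    r=d['rect'];print(np.round(r),d['conf'])
m=manip.silhouettes('tray',c)
if m: 
    b=cv2.minAreaRect(np.argwhere(m[0]['pixels'])[:,::-1].astype(np.float32));print(b,onplane(c,b[0],8))
print(delta([655,183,161],186.4),manip.read_state()['joints'])
sd=shot('side');print('lamp post',onplane(sd,(158,183),20))
E
```

```text
4.8 [426.4974213  251.37631486 164.94007284] [ 0.48726124  0.27562252 -2.48005904] 30.046570652681822
[388. 218.  87.  74.] 0.88
((431.76922607421875, 254.51571655273438), (80.00521850585938, 66.44200134277344), 12.804265975952148) [666.97488291 179.24680695   8.        ]
(array([-92.6, 221.3,  -0.8]), np.float64(-90.0)) [ 4.58541864e-01  2.27199382e-01  1.74225305e+00 -3.33789284e-05
  1.17337176e+00  3.47428132e-01]
lamp post [858.082666   152.40606374  20.        ]
```

```bash
python3 - <<'E'
from h import *
s=manip.read_state();print(s['clock'],s['eef_pos'],s['wrist_force'],s['finger_gap'])
a=shot('wrist');b=shot('side');
x=cv2.resize(a['img'][140:384,80:420],None,fx=1.5,fy=1.5);y=cv2.resize(b['img'][130:260,250:390],(394,366))
cv2.imwrite('pics/m.png',cv2.resize(np.hstack([x,y]),(800,324))[:,:,::-1])
E
```

```text
5.0 [424.65062036 250.42425414 160.15387211] [-0.32810687 -0.29048625 -1.25714171] 30.088534307470475
```

View pics/m.png

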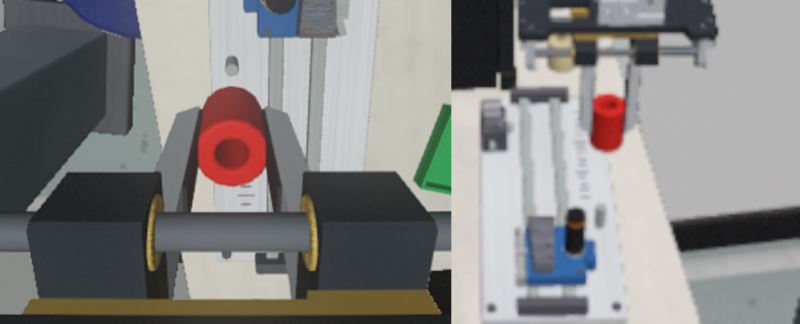

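```bash
python3 - <<'E'
from h import *
c=shot('wrist');s=manip.read_state();print(s['eef_pos'],s['finger_gap'])
for z in (178,181,184): print(onplane(c,(255.5,253),z))
print(proj(c,[[424.7,250.4,181]]))
r=[d for d in manip.silhouettes('collar',c)];print([(d['rect'],d['conf']) for d in r])
E
```

```text
[424.78240744 250.51296037 160.40080468] 29.783139137330988
[425.82831658 247.68276616 178.        ]
[425.64293784 249.26341065 181.        ]
[425.4575591  250.84405514 184.        ]
[[254.12085335 251.10227151]]
[([231.6, 204.2, 46.4, 74.3], 0.56)]
```

>>> send_rows(
  series=[
    [[0.2, -10, 22, 0, -8], [0.2, -20, 46, 0, -16], [0.2, -30, 70, 0, -24], [0.2, -40, 95, 0, -32], [0.2, -50, 120, 0, -40], [0.2, -60, 145, 0, -48], [0.2, -70, 170, 0, -56], [0.2, -80, 195, 0, -64], [0.2, -88, 212, 0, -72], [0.2, -92.6, 221.3, 0, -80]],
  ],
)

```text
clock: 6.2
eef_pos: [656.3, 182.4, 160.2]
eef_rot: [-3.141, -0.001, 3.083]
wrist_force: [0.1, -0.1, -1.5]
finger_gap: 30.5
```

>>> send_rows(
  series=[
    [[0.2, 0, 0, 0, -6], [0.2, 0, 0, 0, -10], [0.2, 0, 0, 0, -10], [0.2, 0, 0, 0, -10]],
  ],
)

```text
clock: 6.6
eef_pos: [655.2, 183.2, 161.0]
eef_rot: [-3.141, -0.001, -3.033]
wrist_force: [0.7, -0.6, -0.8]
finger_gap: 30.2
```

```bash
python3 - <<'E'
from h import *
s=manip.read_state();print(s['clock'],s['eef_pos'],s['eef_rot'],s['wrist_force'],s['finger_gap'],s['joints'])
c=shot('wrist');save(c,'w2.png',None,1.2)
m=manip.silhouettes('tray',c)
if m: 
    b=cv2.minAreaRect(np.argwhere(m[0]['pixels'])[:,::-1].astype(np.float32));print(b,onplane(c,b[0],8))
E
```

```text
6.6 [655.23392567 183.2195383  160.96690446] [-3.14145613e+00 -6.99358054e-04 -3.03260213e+00] [ 0.74536314 -0.55663284 -0.84494057] 30.24652016660201 [ 2.18863013e-01  6.36544212e-01  1.15693835e+00 -6.04959906e-05
  1.34882020e+00 -1.46091055e+00]
((251.55055236816406, 188.9542694091797), (74.13923645019531, 72.12146759033203), 11.0035400390625) [664.14299287 179.90634828   8.        ]
```

View pics/w2.png

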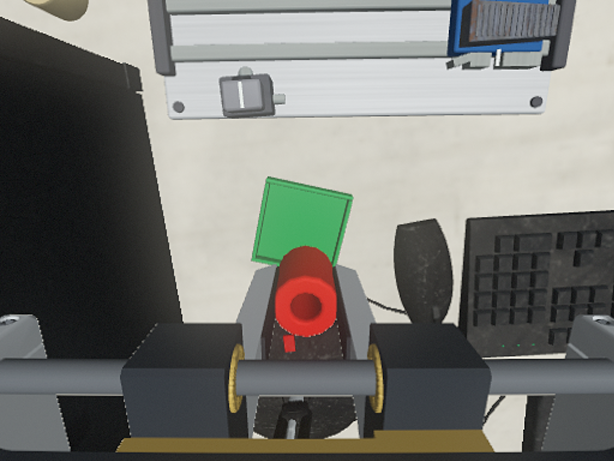

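The collar is held upright over the tray's far half, tray spanning (252-352,178-265). The white detent line shows at (241,93) on the grey block. Lowering.

>>> send_rows(
  series=[
    [[0.2, 0, 0, 30, 0], [0.2, 0, 0, 60, 0], [0.2, 0, 0, 90, 0], [0.2, 0, 0, 110, 0], [0.2, 0, 0, 118, 0], [0.2, 0, 0, 122, 0], [0.2, 0, 0, 124, 0], [0.2, 0, 0, 125, 0], [0.2, 0, 0, 126, 0], [0.2, 0, 0, 126, 0]],
  ],
)

```text
clock: 7.7
eef_pos: [655.6, 183.2, 36.0]
eef_rot: [3.142, 0.001, -3.031]
wrist_force: [0.3, 0.1, -1.4]
finger_gap: 30.5
```

>>> send_rows(
  series=[
    [[0.2, 0, 0, 1, 0], [0.2, 0, 0, 1.5, 0], [0.2, 0, 0, 1.5, 0]],
  ],
)

```text
clock: 8.0
eef_pos: [655.3, 183.2, 33.9]
eef_rot: [-3.142, -0.0, -3.03]
wrist_force: [0.1, 0.3, -1.2]
finger_gap: 29.9
```

>>> send_rows(
  series=[
    [[0.2, 0, 0, 0.5, 0], [0.4, 0, 0, 0.5, 0], [0.5, 0, 0, 0.5, 0], [0.65, 0, 0, 0.5, 0], [0.65, 0, 0, 0.5, 0], [0.65, 0, 0, 0.5, 0], [0.65, 0, 0, -10, 0], [0.65, 0, 0, -40, 0], [0.65, 0, 0, -85, 0], [0.65, 0, 0, -130, 0]],
  ],
)

```text
clock: 9.0
eef_pos: [655.0, 183.1, 166.1]
eef_rot: [-3.142, -0.0, -3.03]
wrist_force: [-0.3, -0.2, -0.2]
finger_gap: 61.1
```

```bash
python3 - <<'E'
from h import *
s=manip.read_state();print(s['clock'],s['eef_pos'],s['eef_rot'],s['wrist_force'],s['finger_gap'])
c=shot('wrist');save(c,'w3.png',None,1.5)
for t in ('detent_mark','collar','tray'):
    print(t,[(np.round(d['rect']),round(d['conf'],2)) for d in manip.find_in(t,c)[:2]])
print('line',onplane(c,(241/1.2,93/1.2),44))
print(delta([447.9,312.4,165],186.4))
E
```

```text
9.0 [655.0311092  183.12826427 166.08269081] [-3.14152546e+00 -3.49766978e-04 -3.03045022e+00] [-0.29602532 -0.17445168 -0.16477259] 61.142843576221495
detent_mark [(array([182.,  58.,  55.,  44.]), 0.82)]
collar [(array([239., 170.,  29.,  39.]), 0.87)]
tray [(array([209., 147.,  84.,  80.]), 0.58)]
line [550.05018195 118.37746164  44.        ]
(array([1.922e+02, 1.514e+02, 1.000e-01]), np.float64(-0.0))
```

View pics/w3.png

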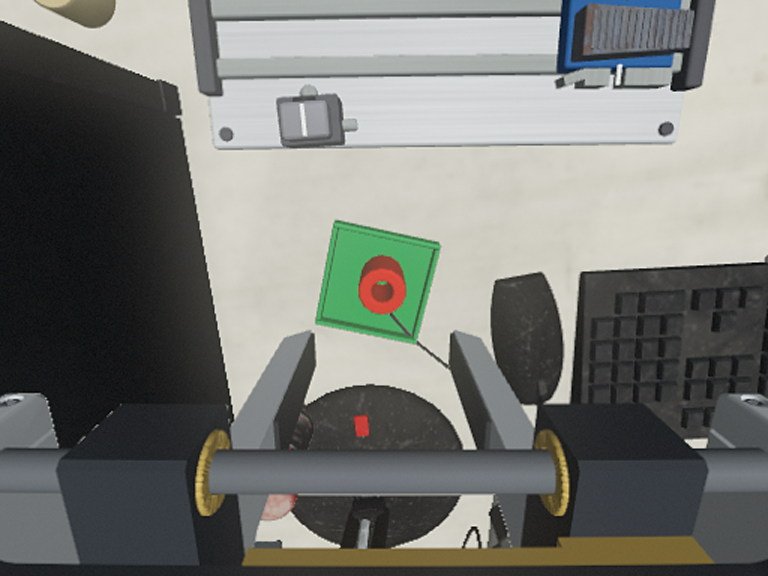

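The collar stands in the tray near (382,285) and the detent line is at (305,119). I'll turn 180° so the wrist camera sits on the far side, where it can see both index marks, and go above the knob.

>>> send_rows(
  series=[
    [[0.65, 20, 16, -2, 8], [0.65, 40, 32, -2, 16], [0.65, 60, 48, -2, 24], [0.65, 80, 64, -2, 32], [0.65, 100, 80, -2, 40], [0.65, 120, 96, -2, 48], [0.65, 140, 112, -2, 56], [0.65, 160, 128, -2, 64], [0.65, 180, 142, -2, 72], [0.65, 192, 151.4, -2, 80]],
  ],
)

```text
clock: 10.2
eef_pos: [445.9, 312.8, 164.8]
eef_rot: [-3.139, 0.001, 1.852]
wrist_force: [-0.6, -0.5, -0.2]
finger_gap: 61.1
```

>>> send_rows(
  series=[
    [[0.65, 0, 0, 0, 8], [0.65, 0, 0, 0, 16], [0.65, 0, 0, 0, 24], [0.65, 0, 0, 0, 32], [0.65, 0, 0, 0, 40], [0.65, 0, 0, 0, 48], [0.65, 0, 0, 0, 56], [0.65, 0, 0, 0, 64], [0.65, 0, 0, 0, 72], [0.65, 0, 0, 0, 80]],
  ],
)

```text
clock: 11.2
eef_pos: [447.2, 312.1, 164.7]
eef_rot: [3.141, 0.002, 0.454]
wrist_force: [0.2, -0.7, -0.7]
finger_gap: 61.4
```

>>> send_rows(
  series=[
    [[0.65, 0, 0, 0, 8], [0.65, 0, 0, 0, 16], [0.65, 0, 0, 0, 20], [0.65, 0, 0, 0, 20], [0.65, 0, 0, 0, 20]],
  ],
)

```text
clock: 11.7
eef_pos: [447.4, 312.2, 165.2]
eef_rot: [3.141, 0.001, 0.114]
wrist_force: [0.4, 0.0, -0.2]
finger_gap: 61.5
```

```bash
python3 - <<'E'
from h import *
s=manip.read_state();print(s['clock'],s['eef_pos'],s['eef_rot'],s['finger_gap'],s['joints'])
c=shot('wrist');save(c,'w4.png',None,1.5);print(c['P'][:3,3])
for t,z in [('knob',92),('carriage_mark',40),('detent_mark',64)]:
    for d in manip.find_in(t,c)[:2]:
        r=d['rect'];print(t,np.round(r),round(d['conf'],2),onplane(c,(r[0]+r[2]/2,r[1]+r[3]/2),z).round(1))
E
```

```text
11.7 [447.44897563 312.19065483 165.21968129] [3.14097523e+00 1.23723077e-03 1.13529212e-01] 61.49315378087365 [ 5.42078664e-01  3.34824076e-01  1.59120050e+00 -5.05891220e-05
  1.21695000e+00  1.99936296e+00]
[526.67341308 320.43508909 336.67891679]
knob [245. 179.  20.  35.] 0.91 [453.9 311.1  92. ]
knob [196.  99. 314. 122.] 0.4 [496.3 230.1  92. ]
carriage_mark [352.   0.  99.  43.] 0.73 [623.6 192.4  40. ]
carriage_mark [223. 131.  70.  80.] 0.69 [467.2 309.6  40. ]
detent_mark [412.  93.  72.  44.] 0.6 [545.1 140.1  64. ]
```

View pics/w4.png

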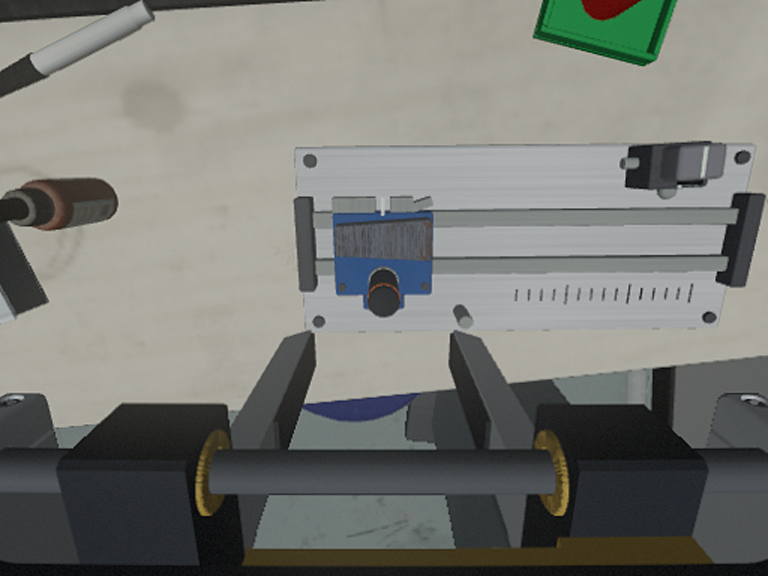

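```bash
python3 - <<'E'
from h import *
c=shot('wrist')
k=onplane(c,(383/1.5,302/1.5),92);print('knob',k,'cm',onplane(c,(383/1.5,205/1.5),40))
print(delta([k[0],k[1],69],6.5))
E
```

```text
knob [449.37416352 310.75187439  92.        ] cm [502.50593585 316.62251231  40.        ]
(array([ 1.5,  1.8, 96.9]), np.float64(-0.1))
```

The knob top is at (383,302), the carriage line at (383,205) and the detent block at the upper right (675,165). I'll descend and grip lightly.

>>> send_rows(
  series=[
    [[0.65, 1, 1.5, 30, 0], [0.65, 1, 1.5, 60, 0], [0.65, 1, 1.5, 80, 0], [0.65, 1, 1.5, 90, 0], [0.65, 1, 1.5, 95.5, 0], [0.5, 1, 1.5, 95.5, 0], [0.3, 1, 1.5, 95.5, 0], [0.05, 1, 1.5, 95.5, 0], [0.05, 1, 1.5, 95.5, 0], [0.05, 1, 1.5, 95.5, 0]],
  ],
  newtons=25,
)

```text
clock: 12.95
eef_pos: [449.0, 311.1, 70.8]
eef_rot: [-3.141, -0.0, 0.111]
wrist_force: [-0.1, 0.6, -0.7]
finger_gap: 24.6
```

>>> send_rows(
  series=[
    [[0.05, 0, 0, 0, 0], [0.05, 0, 0, 0, 0], [0.05, 0, 0, 0, 0], [0.05, 0, 0, 0, 0]],
  ],
)

```text
clock: 13.35
eef_pos: [449.0, 311.1, 70.7]
eef_rot: [-3.141, -0.0, 0.111]
wrist_force: [-1.3, -0.5, 4.3]
finger_gap: 19.7
```

```bash
python3 - <<'E'
from h import *
s=manip.read_state();print(s['clock'],s['eef_pos'],s['eef_rot'],s['finger_gap'],s['wrist_force'])
c=shot('wrist');save(c,'w5.png',None,1.5);print(c['P'][:3,3])
E
```

```text
13.35 [448.99767959 311.08378505  70.68630567] [-3.14143572e+00 -3.14509434e-04  1.11171707e-01] 19.672988756156286 [-1.3262278  -0.51638331  4.27883474]
[527.99412103 318.98036082 242.26895421]
```

View pics/w5.png

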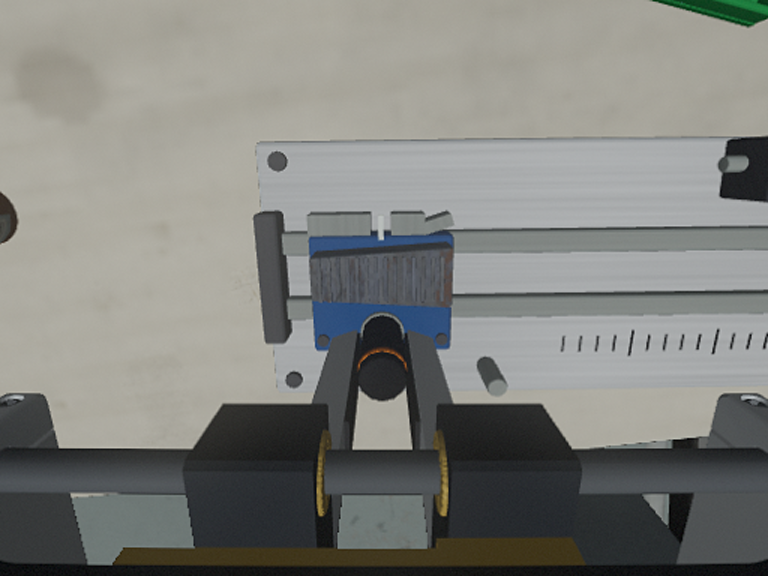

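```bash
python3 - <<'E'
from h import *
c=shot('wrist')
for a,b,z in [((258,142),(720,138),12),((455,229),(766,226),20),((457,296),(766,291.5),20)]:
    p,q=[onplane(c,(u[0]/1.5,u[1]/1.5),z) for u in (a,b)];d=p-q;print(p,q,np.degrees(np.arctan2(-d[0],d[1])))
s=manip.read_state();print(np.degrees(s['eef_rot'][2]))
# sub-pixel edge tracking of plate's far edge
g=cv2.cvtColor(c['img'],cv2.COLOR_RGB2GRAY).astype(float)
xs=np.arange(185,470,5);pts=[]
for x in xs:
    col=cv2.GaussianBlur(g,(5,1),0)[85:105,x];pts.append((x,85+np.argmax(np.abs(np.diff(col)))))
W=np.array([onplane(c,p,12) for p in pts]);m=np.polyfit(W[:,1],W[:,0],1);print(np.degrees(np.arctan(-m[0])),pts[::10])
t=shot('wrist') if 0 else None
print('cx',c['cx'])
E
```

```text
[533.98254641 383.55236399  12.        ] [562.93870032 147.16627088  12.        ] 6.983664635249368
[501.91940109 277.51108496  20.        ] [522.08468467 114.50501097  20.        ] 7.052161889841439
[465.91155559 270.67587957  20.        ] [487.349628   101.71218009  20.        ] 7.231036642972383
6.370404529809985
7.266570161479515 [(np.int64(185), np.int64(100)), (np.int64(235), np.int64(92)), (np.int64(285), np.int64(92)), (np.int64(335), np.int64(91)), (np.int64(385), np.int64(90)), (np.int64(435), np.int64(92))]
cx 254.3898835691
```

>>> send_rows(
  series=[
    [[0.05, 0.1, 5, 0, 0], [0.05, 0.2, 15, 0, 0], [0.05, 0.4, 33, 0, 0], [0.05, 0.6, 53, 0, 0], [0.05, 0.8, 73, 0, 0], [0.05, 1.0, 93, 0, 0], [0.05, 1.3, 113, 0, 0], [0.05, 1.5, 131, 0, 0], [0.05, 1.6, 143, 0, 0], [0.05, 1.7, 150, 0, 0]],
  ],
)

```text
clock: 14.45
eef_pos: [467.6, 161.3, 70.7]
eef_rot: [-3.141, -0.001, 0.11]
wrist_force: [2.0, 2.1, 4.5]
finger_gap: 19.6
```

```bash
python3 - <<'E'
from h import *
s=manip.read_state();print(s['clock'],s['eef_pos'],s['eef_rot'],s['finger_gap'],s['wrist_force'])
c=shot('wrist');save(c,'w6.png',(170,60,250,190),3);print(c['P'][:3,3])
E
```

```text
14.45 [467.64143912 161.31758704  70.6587358 ] [-3.14147903e+00 -8.42597684e-04  1.10394691e-01] 19.581252279095068 [2.04704962 2.05327874 4.47193047]
[546.55396645 169.15025349 242.28329829]
```

View pics/w6.png

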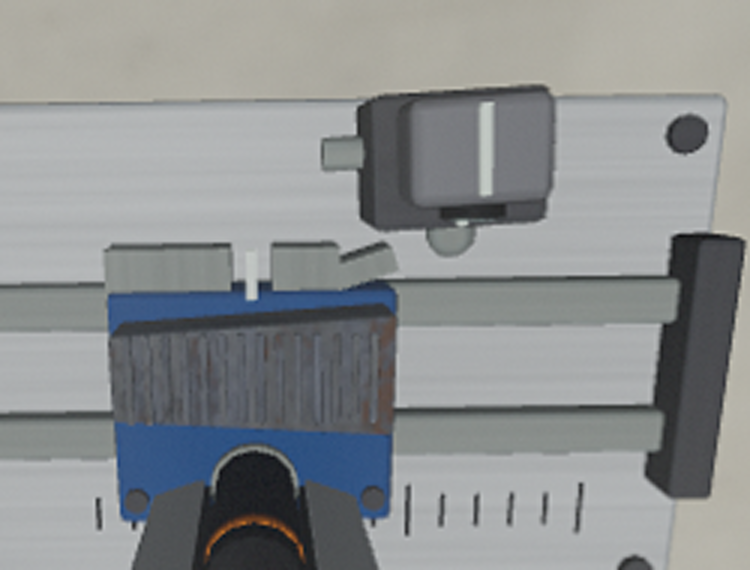

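```bash
python3 - <<'E'
from h import *
c=shot('wrist')
t=np.radians(7.0);ys=np.array([-np.sin(t),np.cos(t),0])
a=onplane(c,(253.7,151.7),40)
for uv,z in [((332.3,110),64),((170+463/3,60+222/3),44)]:
    b=onplane(c,uv,z);print(a,b,(b-a)@ys)
E
```

```text
[519.70727685 166.24202993  40.        ] [553.21063546 122.08351755  64.        ] -47.91239384708334
[519.70727685 166.24202993  40.        ] [537.69209979 119.39855446  44.        ] -48.686109878947164
```

The carriage line is at (251,275) and the detent line at (487,150), with a lower part at (463,222) of the crop: about 48 mm to go. Next 41 mm, slower.

>>> send_rows(
  series=[
    [[0.05, 0.05, 5, 0, 0], [0.05, 0.1, 12, 0, 0], [0.05, 0.2, 20, 0, 0], [0.05, 0.3, 28, 0, 0], [0.05, 0.4, 34, 0, 0], [0.05, 0.45, 38, 0, 0], [0.05, 0.45, 40, 0, 0], [0.05, 0.45, 41, 0, 0], [0.05, 0.45, 41, 0, 0]],
  ],
)

```text
clock: 15.45
eef_pos: [472.5, 121.8, 70.7]
eef_rot: [-3.141, -0.001, 0.112]
wrist_force: [2.0, 1.2, 5.8]
finger_gap: 19.1
```

```bash
cat > m.py <<'E'
from h import *
import sys
s=manip.read_state();print(s['clock'],s['eef_pos'],s['finger_gap'],s['wrist_force'])
c=shot('wrist');n=sys.argv[1];save(c,n,(200,60,120,110),5)
g=cv2.cvtColor(c['img'],cv2.COLOR_RGB2GRAY).astype(float)
print('cols',[(r,200+int(np.argmax(g[r,200:320])),int(g[r,200:320].max())) for r in (105,110,115,130,140,148,152,154)])
E
python3 m.py w7.png
```

```text
15.45 [472.45918521 121.80446013  70.65179289] 19.130924763442138 [1.97323746 1.17654804 5.76429841]
cols [(105, 264, 206), (110, 264, 208), (115, 265, 204), (130, 201, 189), (140, 205, 187), (148, 253, 203), (152, 253, 202), (154, 253, 205)]
```

View pics/w7.png

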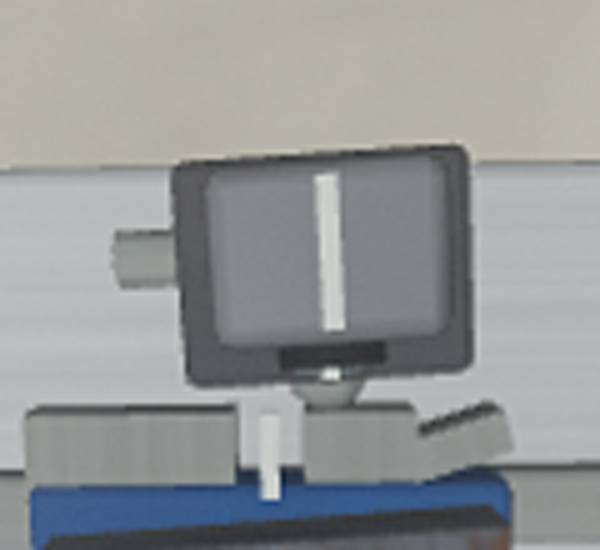

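```bash
python3 - <<'E'
from h import *
c=shot('wrist')
t=np.radians(7.0);ys=np.array([-np.sin(t),np.cos(t),0])
a=onplane(c,(254,60+455/5),40)
for uv,z in [((200+329/5,60+50),64),((200+331/5,60+374/5),44)]:
    b=onplane(c,uv,z);print((b-a)@ys)
print(manip.read_state()['wrist_force'],manip.read_state()['eef_pos'])
E
```

```text
-7.462827888422261
-8.511971980688534
[1.70291246 1.20163459 6.08030339] [472.43283561 121.80160794  70.63090174]
```

About 8 mm remain (carriage line at 270, detent's lower line at 331 in the crop).

>>> send_rows(
  series=[
    [[0.05, 0, 2, 0, 0], [0.05, 0.05, 4, 0, 0], [0.05, 0.05, 5.5, 0, 0], [0.05, 0.1, 7, 0, 0], [0.05, 0.1, 8, 0, 0], [0.05, 0.1, 8, 0, 0], [0.05, 0.1, 8, 0, 0]],
  ],
)

```text
clock: 16.25
eef_pos: [473.4, 113.6, 70.6]
eef_rot: [3.141, -0.001, 0.112]
wrist_force: [2.6, -1.0, 6.0]
finger_gap: 19.6
```

```bash
python3 m.py w8.png
```

```text
16.25 [473.44436257 113.59100523  70.62456597] 19.56530575568785 [ 2.56425517 -1.03511759  6.03117814]
cols [(105, 250, 210), (110, 251, 207), (115, 251, 207), (130, 202, 192), (140, 206, 189), (148, 253, 204), (152, 253, 205), (154, 253, 208)]
```

View pics/w8.png

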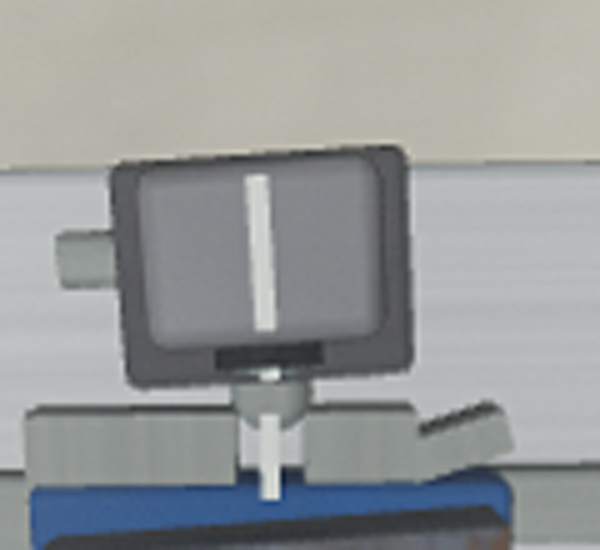

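The detent line's lower end (270,374) and the carriage line (270,455) coincide. I'll hold briefly, check collar and rest, then sign off.

>>> send_rows(
  series=[
    [[0.05, 0, 0, 0, 0], [0.05, 0, 0, 0, 0], [0.05, 0, 0, 0, 0], [0.05, 0, 0, 0, 0]],
  ],
)

```text
clock: 16.7
eef_pos: [473.5, 113.6, 70.6]
eef_rot: [3.141, -0.001, 0.112]
wrist_force: [1.4, -1.5, 6.1]
finger_gap: 19.5
```

```bash
python3 m.py w9.png; python3 - <<'E'
from h import *
for n in ('side','top'):
    c=shot(n)
    for t in ('collar','tray','weight_1','dropper'): print(n,t,[(np.round(d['rect']),round(d['conf'],2)) for d in manip.find_in(t,c)[:2]])
print(manip.sign_off())
E
```

```text
16.7 [473.46294259 113.57864408  70.63408928] 19.482105986007923 [ 1.42792608 -1.46747179  6.05949508]
cols [(105, 250, 210), (110, 251, 207), (115, 251, 207), (130, 200, 191), (140, 206, 190), (148, 253, 205), (152, 253, 205), (154, 253, 208)]
side collar []
side tray [(array([207., 182.,  35.,  33.]), 0.65)]
side weight_1 []
side dropper [(array([270., 288.,  15.,  33.]), 0.65)]
top collar []
top tray [(array([257., 125.,  40.,  34.]), 0.66)]
top weight_1 [(array([355., 195.,  16.,  17.]), 0.55), (array([383., 211.,  14.,  10.]), 0.4)]
top dropper [(array([136., 205.,  17.,  13.]), 0.71)]
the job is handed in; nothing more can be done
None
```

I lifted the red collar off its post, stood it upright in the green tray, and slid the carriage into the detent notch. The job was handed in at about 17 s with the knob still gripped.

- **Carriage:** In the last close-ups the carriage and detent lines lie in the same image column, so the offset is about 0 mm. The carriage was at rest with about 1.5 N along the rail.
- **Grip:** The commanded grip is 25 N, with the fingers stopped on the knob at a 19.5 mm opening.
- **Collar:** It was seen standing in the tray right after release, and its top still showed there in a later wrist picture. In the final side and top pictures the detector found the tray but not the collar, so its final position was not reconfirmed.
- **Bystanders:** The dropper is unmoved in both final views. The detector found the weights at their first positions in the top view only. It missed them in the side view, so that check rests on one picture. The arm stayed well clear of the weights throughout.

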